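Close and lock the filter hatch of the vacuum packer

ROBOT

A 7-joint arm with a two-finger parallel gripper is mounted at the origin on a cart in front of the work surface, level with it; the furniture and walls round the work are solid. World frame = base frame: x ahead of the robot, y to its left, z up, the work surface at z = 0. Lengths are in mm, angles in rad, forces in N, time in s.
With the tool pointing down it reaches from about 400 to 875 mm from the base axis. Payload 4.4 kg.
Tool frame: the origin (TCP) lies midway between the tips of the shut fingers; the grasp point (between the pads) lies 19 mm behind it; z points along the fingers, y is the line along which they close (so a half turn about z gives the same grasp; the last joint's range is limited). The gripper opens to 85 mm and grips with 20 to 120 N. Pads are 22 mm wide; open, the fingers measure 114 mm over their backs; the gripper's body (76 mm by 85 mm) begins 54 mm behind the grasp point. The pads swing forward as they close: fully open they stand 13 mm farther back than shut.
Start: joints at [-1.206, 0.628, 0.038, 1.517, -0.027, 0.996, -0.02], TCP at [271.417, 590.636, 231.313] pointing down, gripper open.
Joint ranges: [-3.06, 3.06], [-0.37, 2.12], [-1.25, 1.32], [0.18, 2.47], [-1.1, 4.24], [0.23, 1.98], [-2.94, 2.94]. Speed limits (rad/s): [2.57, 2.57, 3.14, 3.14, 3.14, 3.14, 3.14].

INTERFACE

Orientations are given as [roll, pitch, yaw] about the fixed x, y, z axes, in that order (R = Rz(yaw) Ry(pitch) Rx(roll)).
In Python, from cell import ctrl gives the robot as it stands.
- The arm moves only by the shell command python3 -m crank 'ROWS' [OPENING]. ROWS is JSON, a list that holds one entry, the list of rows, each a list of 4 numbers: the shift along the tool's x, y, z normalised to -1 to 1, where 1 is 2.5 cm, then the turn about the tool's z normalised to -1 to 1, where 1 is 0.08 rad. In form: [[[dx, dy, dz, turn], ...]]. A call has 1 to 12 rows; each row shifts and turns the commanded pose from where the row before left it, along the tool's axes as they then stand; what a row does not reach is not made up. A row lasts 1/12 s, in which the tool goes at most 41.7 mm and 7.16 degrees, less where a joint would pass 70% of its speed; a pose out of reach is approached as far as the arm can. A call with a number of a shift or a turn outside -1 to 1 is refused whole. A call with a gripper value outside its range is refused whole. OPENING is the closure, from -1 (fully open) to 1 (shut), set as the call begins (- or left out, the last holds). The fingers move at their own pace and stop on an object; the grip force is fixed at half the most. Time passes only in rows, so rows that do not move let the fingers close. It gives the time, the measured TCP pose, the force, the opening and the grip force at its end, in the units of the state.
- ctrl.read_state(): the state, without advancing time (a new reading comes with each control period).
- ctrl.get_image(name): name is "scene" or "top" or "wrist"; returns a dict with "img" (420x560x3 uint8, red, green, blue), "intrinsics" (3x3 intrinsics, pixels), "extrinsics" (4x4, takes a point from camera to world coordinates). Camera axes: x right, y up, looking along -z (the intrinsics and any distortion apply to the point x, -y, -z); pixel columns grow to the right and rows downward; lengths in mm; the calibration is good to about 2 mm. A picture is of the moment at which its call begins. There is no depth.
- ctrl.finish_job(): hands the job in; it is judged then, once.
Trained networks look in the newest picture that a camera, given by its name, has taken for a name from the list of things; names that differ only in an ending like _2 or _b are one class to them, and where a whole thing is asked for, a point or a joint stands for the part that bears it (a point fixed in the world has none). Each returns a list of dicts, best first, with "confidence" (0 to 1); they miss things now and then, are a little off and sometimes report something else, mostly with a low value. They report only what shows in the picture. A call takes as long as a camera call.
- ctrl.find_in(camera, target): "position" ([row, column] in pixels, amid what is visible of it).
- ctrl.trace(camera, target): "mask" (420x560 bool, what is visible of it) and "position" ([row, column] in pixels, amid what is visible of it).
- ctrl.place_of(camera, target): "position" ([row, column] in pixels: a listed point, or the origin of a listed thing).
The state is a dict: "clock": time; "qpos": joint angles; "qd": joint speeds; "tau": joint torques, N m; "eef_pos": TCP position; "tool_rot": TCP orientation; "force": force on the tool from outside, world axes, zero at the start; "torque": the same for the moment, N m; "width": finger opening in mm; "gripper_force": force on a finger pad.
Only numpy, scipy, OpenCV 4.12 (cv2) and the standard library are available. Lean on these libraries where they do the work, as an engineer would, in place of code of your own. Each camera call takes 0.05 s, during which the arm holds its last target. There are 200 camera calls.

TASK

The filter of the vacuum packer has been changed: press its open hatch fully shut, then use the red-handled key from the blue holder to turn both captive brass screws in the hatch clockwise to their stops, so that each slot points at its green marks. Stand the key back in its holder and let go. Touch the screws only with the key, and do not push away or tip the deli cup, the ramekin or the salt shaker.

Things in the scene. Friction and masses are not known exactly. Their poses are not given: they have to be found in the camera images.
- packer: low aluminium vacuum packer pump unit, fixed; 250 (own x) x 300 (own y) x 98 mm, top of the tub 70 mm up, a grey control hump (top 98 mm up) along its far (+x) side from own x +80 to +122. Origin: centre of its underside, on the worktop; own -x is its front, facing the robot; +y is its left
- hatch_hinge (a point): middle of the hatch's hinge axis, at own x +65, y 0, z 74.5 mm of the packer; the axis runs along the packer's y. Axes as the packer's (fixed)
- hatch (a joint): angle of the hatch, a steel plate 150 x 246 x 7 mm that reaches from the hinge toward the packer's front: 0 = shut and level, positive = its front edge raised (starts 0.4 to 0.9). The hinge is stiff: it stays where it is left
- hatch_edge (a point): middle of the black press strip on the outer face of the hatch, 138 mm from the hinge and 12 mm in from the free front edge; moves with the hatch. When shut it is 79 mm above the worktop
- screw_left (a joint): turn of the left brass screw, rad, growing clockwise seen from above the shut hatch; 0 = slot along the hatch's x (front to back, pointing at the red dot), stop at 1.571 = slot along y, pointing at the two green marks. Starts 0.3 to 0.6
- screw_right (a joint): the same for the right brass screw
- screw_left_slot (a point): top centre of the left screw's head, 105 mm from the hinge, 80 mm left (+y) of the hatch's middle. Head 46 mm across, flange underside on the hatch plate, with a straight slot right across it, 11 mm wide, 7 mm deep. x axis = along the slot, z = out of the head (turns with the screw). Hatch shut: 88 mm above the worktop
- screw_right_slot (a point): the same for the right screw, 80 mm right (-y) of the hatch's middle
- key: key, 120 mm long, 0.15 kg, standing in the holder. Origin: middle of the blade's lower edge; own z up toward the handle, x along the blade's width. Blade 38 (x) x 4 (y) mm, 16 mm high; shaft 11 mm thick; steel collar 36 mm across from 58 to 64 mm up; red handle 36 (x) x 18 (y) mm from 64 to 120 mm up
- key_grip (a point): middle of the key's red handle, 98 mm above the blade's lower edge; axes as the key's
- key_holder: blue block, fixed, 84 (x) x 56 (y) x 75 mm on a 100 x 72 x 6 mm foot; a slot 48 (x) x 14 (y) mm, 66 mm deep, in its top takes the key's blade and shaft; the collar rests on the top (then the key's origin is 17 mm above the worktop, over the holder's centre). Origin: centre of its underside, on the worktop
- deli_cup: lidded plastic cup, 72 mm across, 70 mm tall, a bystander; origin: centre of its underside
- ramekin: white ramekin, 67 mm across, 42 mm tall, a bystander; origin: centre of its underside
- salt_shaker: salt shaker, 44 mm across, 90 mm tall, a bystander; origin: centre of its underside

How it is judged (in metres and radians):
On the way, in this order (a step that is already met when the one before it is completed fails the run):
1. the hatch is pressed shut (value of joint hatch below 0.05 rad), for 0.1 s.
2. both screws have been turned clockwise to their stops, with the hatch shut (value of joint each of screw_left, screw_right above 1.4 rad and value of joint hatch below 0.05 rad), for 0.1 s.
At the end, for the whole second after the job is handed in: The hatch is shut (under 0.05 rad), both screws stand at 1.40 rad or more, and the key stands at rest and released in its holder: its origin within 12 mm of the holder's centre in x and y and 12 to 22 mm up (collar on the top), tilted less than 0.12 rad (all of step 2 and x of key in the frame of key_holder between -0.012 and 0.012 m and y of key in the frame of key_holder between -0.012 and 0.012 m and z of key in the frame of key_holder between 0.012 and 0.022 m and angle between key's own z axis and vertical below 0.12 rad and linear speed of key below 0.02 m/s); the robot touches nothing.
It fails at once if the robot itself touches a screw (only the key may) (contact force between any of the fingers, the arm and screw_left above 1 N or contact force between any of the fingers, the arm and screw_right above 1 N).
It fails at once if the lidded deli cup is pushed away or tipped (distance of deli_cup from where it was at the start of the episode above 0.03 m or angle between deli_cup's own z axis and vertical above 0.4 rad).
It fails at once if the ramekin is pushed away or tipped (distance of ramekin from where it was at the start of the episode above 0.03 m or angle between ramekin's own z axis and vertical above 0.4 rad).
It fails at once if the salt shaker is pushed away or tipped (distance of salt_shaker from where it was at the start of the episode above 0.03 m or angle between salt_shaker's own z axis and vertical above 0.4 rad).
It also fails if it takes over 72 s, if anything falls off the work surface, if the arm or the gripper's body presses on something with over 40 N, if the wrist force passes 120 N, or if a joint passes its speed limit or range.

## Working session

There is one attempt and no reset: what is moved stays moved. The work goes in short steps, Python scripts to look and compute and a shell command to move; the robot and the scene stay as the last step left them, time stands still between calls to the robot, and variables do not carry over. Pictures are saved under pics/ and viewed, at most 14 in all, crops included, and the job is handed in when it is done.

```bash
mkdir -p pics; ls
cat > h.py <<'E'
import numpy as np, cv2
from cell import ctrl
from scipy.spatial.transform import Rotation as R
def shot(n,f=None):
    d=ctrl.get_image(n)
    if f: cv2.imwrite('pics/'+f,d['img'][:,:,::-1])
    return d
def ray(d,rc):
    K=np.array(d['intrinsics']);E=np.array(d['extrinsics'])
    v=np.linalg.inv(K)@[rc[1],rc[0],1]; v=v*[1,-1,-1]
    v=E[:3,:3]@v; return E[:3,3],v/np.linalg.norm(v)
def onz(d,rc,z):
    o,v=ray(d,rc); return o+v*(z-o[2])/v[2]
def tri(rs):
    A=0;b=0
    for o,v in rs:
        P=np.eye(3)-np.outer(v,v);A=A+P;b=b+P@o
    p=np.linalg.solve(A,b)
    return p,[np.linalg.norm(np.cross(p-o,v)) for o,v in rs]
E
cat > a.py <<'E'
from h import *
np.set_printoptions(precision=1,suppress=True)
s=ctrl.read_state();print(s['clock'],s['eef_pos'],s['tool_rot'],s['width'],s['force'])
D={}
for n in('scene','top','wrist'):
    D[n]=shot(n,n+'0.png');print(n,np.array(D[n]['extrinsics'])[:3,3])
for t in['packer','hatch_hinge','hatch_edge','screw_left_slot','screw_right_slot','key','key_grip','key_holder','deli_cup','ramekin','salt_shaker']:
    rs=[]
    for n in('scene','top','wrist'):
        r=ctrl.place_of(n,t)
        for q in r[:1]: print(t,n,np.array(q['position']),round(q['confidence'],2)); 
        if r and r[0]['confidence']>.4: rs.append(ray(D[n],r[0]['position']))
    if len(rs)>1: print('   ->',*tri(rs))
E
python3 a.py
```

```text
pics
0.0 [271.2 590.1 230.4] [-3.1  0.   2.7] 85.53092161097794 [ 0.2 -0.   0.3]
scene [ 316.3 -547.5  834. ]
top [ 432.5    9.5 1025. ]
wrist [196.9 625.8 372.1]
packer scene [227.3 248.8] 0.68
packer top [235.6 261.8] 0.95
   -> [525.1  34.5  -3.6] [np.float64(2.569959937483573), np.float64(2.569959937483578)]
hatch_hinge scene [200.7 270.4] 0.86
hatch_hinge top [207.9 256. ] 0.88
   -> [589.7  46.8  57.6] [np.float64(1.335780891209288), np.float64(1.3357808912093883)]
hatch_edge scene [182.9 237.8] 0.59
hatch_edge top [241.6 259.9] 0.78
   -> [501.1  32.7 179.3] [np.float64(2.9093957733032405), np.float64(2.909395773303168)]
screw_left_slot top [229.9 218.9] 0.86
screw_right_slot scene [203.4 265.8] 0.66
screw_right_slot top [228.2 294.1] 0.72
   -> [533.6 -39.7 168.1] [np.float64(5.954526278595702), np.float64(5.95452627859577)]
key scene [162.3 201.7] 0.5
key top [230.2 218.6] 0.72
   -> [485.9 121.8 185.9] [np.float64(34.78827843562303), np.float64(34.78827843562296)]
key_grip scene [131.9 196.7] 0.75
key_grip top [251.4 140.5] 0.85
   -> [482.9 290.  137.1] [np.float64(3.998140561879074), np.float64(3.9981405618789485)]
key_holder scene [165.1 203.6] 0.9
key_holder top [250.6 151.8] 0.82
   -> [490.3 308.   -6.5] [np.float64(1.7424732210609595), np.float64(1.742473221060981)]
deli_cup scene [365.2 293.5] 0.96
deli_cup top [260.5 407.1] 0.78
   -> [ 466.6 -330.9   -0.7] [np.float64(0.4171980443881833), np.float64(0.41719804438828617)]
ramekin scene [148.7 252.7] 0.96
ramekin top [182.8 152.4] 0.94
   -> [660.4 318.8 -14.3] [np.float64(3.2665960930258886), np.float64(3.266596093026034)]
salt_shaker scene [156.9 235.8] 0.71
salt_shaker top [187.4 397.3] 0.71
   -> [ 498.1 -160.4  458.3] [np.float64(55.748284514415566), np.float64(55.74828451441541)]
```

```bash
python3 -c "
import cv2,numpy as np
a=cv2.imread('pics/scene0.png');b=cv2.imread('pics/top0.png')
cv2.imwrite('pics/c.png',np.hstack([cv2.resize(a[60:400,100:400],(420,476)),cv2.resize(b[110:330,110:440],None,fx=1.15,fy=476/220)[:, :380]]))
cv2.imwrite('pics/t2.png',cv2.resize(b[110:330,70:440],(800,476)))
"
```

```text
(no output)
```

View pics/scene0.png

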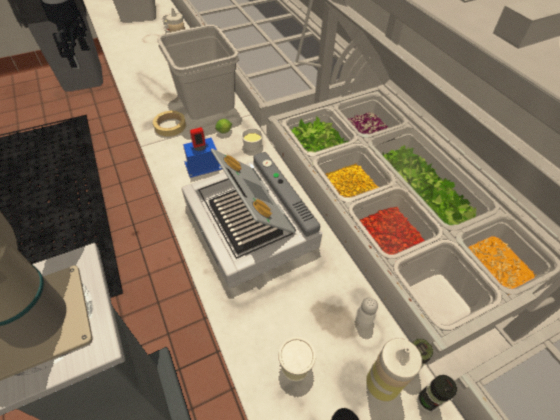

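View pics/t2.png

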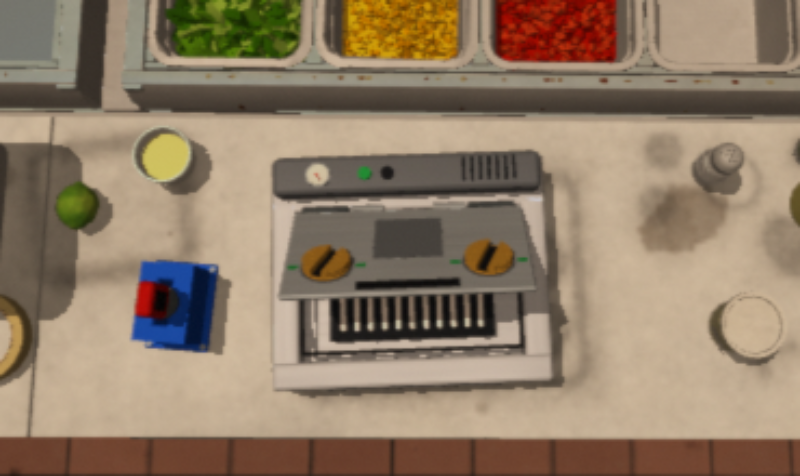

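The scene image shows the packer with its hatch open in the middle of the bench, and the key in the blue holder at about (140,198). The ramekin is behind the holder. The shaker at (315,367) and the deli cup at (360,295) are well off to the right. The top view confirms this layout, with the packer almost square to the world.

```bash
cat > go.py <<'E'
from h import *
import sys
# go.py x y z yaw : turn first, then shift, in row units
a=[float(v) for v in sys.argv[1:]]
s=ctrl.read_state();r=R.from_euler('xyz',s['tool_rot']);M=r.as_matrix()
yaw=np.arctan2(M[1,0],M[0,0]); d=(a[3]-yaw+np.pi)%(2*np.pi)-np.pi
M2=R.from_euler('z',d).as_matrix()@M
print('t',s['clock'],'yaw',yaw.round(3),'turn units',(-d/.08).round(2),'shift units',(M2.T@(np.array(a[:3])-s['eef_pos'])/25).round(2),'tilt',(M[:,2]).round(3),'pos',np.round(s['eef_pos'],1))
E
python3 go.py 440 200 300 3.1416; python3 -c "
from h import *
d=shot('wrist');print(d['extrinsics'],d['intrinsics']); print(ctrl.read_state()['tool_rot'])"
```

```text
t 1.8 yaw 2.711 turn units -5.39 shift units [ -6.74 -15.63  -2.75] tilt [-0. -0. -1.] pos [271.4 590.6 231.3]
[[ 4.17497493e-01 -8.61403435e-01 -2.89274896e-01  1.97040068e+02]
 [ 9.08677926e-01  3.95594640e-01  1.33451518e-01  6.26085120e+02]
 [-5.19997110e-04 -3.18573387e-01  9.47898057e-01  3.72895967e+02]
 [ 0.00000000e+00  0.00000000e+00  0.00000000e+00  1.00000000e+00]] [[356.76304263   0.         281.43176004]
 [  0.         356.76304263 210.47339826]
 [  0.           0.           1.        ]]
[ 3.14153838e+00 -1.18002529e-05  2.71079033e+00]
```

```bash
python3 -m crank '[[[0,0,-1,-0.9],[0,0,-1,-0.9],[0,0,-1,-0.9],[0,0,0,-0.9],[0,0,0,-0.9],[0,0,0,-0.9],[-1,-1,0,0],[-1,-1,0,0],[-1,-1,0,0],[-1,-1,0,0],[-1,-1,0,0],[-1,-1,0,0]]]' 1; python3 -m crank '[[[-1,-1,0,0],[-1,-1,0,0],[0,-1,0,0],[0,-1,0,0],[0,-1,0,0],[0,-1,0,0],[0,-1,0,0],[0,-1,0,0],[0,0,0,0]]]'
cat > b.py <<'E'
from h import *
import sys
np.set_printoptions(precision=1,suppress=True)
print(ctrl.read_state()['eef_pos'])
D={n:shot(n,f'{n}{sys.argv[1]}.png') for n in('top','wrist','scene')}
for t in sys.argv[2:]:
    rs=[]
    for n in D:
        r=ctrl.place_of(n,t)
        if r: print(t,n,np.array(r[0]['position']),round(r[0]['confidence'],2))
        if r and r[0]['confidence']>.4: rs.append(ray(D[n],r[0]['position']))
    if len(rs)>1: p,e=tri(rs);print('   ->',p,np.array(e))
E
python3 b.py 1 packer hatch_hinge hatch_edge key_holder key_grip key
```

```text
clock: 2.85
eef_pos: [422.6, 439.5, 306.4]
tool_rot: [3.141, 0.0, -3.14]
force: [0.3, -0.6, -0.6]
width: -0.4
gripper_force: 0.0
clock: 3.6
eef_pos: [472.5, 234.5, 306.6]
tool_rot: [-3.138, 0.0, 3.136]
force: [0.0, 0.1, 0.1]
width: -0.3
gripper_force: 0.0
[472.5 234.5 306.6]
packer top [236.2 263. ] 0.69
packer wrist [195.6 134.4] 0.75
packer scene [225.9 250.5] 0.86
   -> [526.5  37.1  -9.6] [6.1 5.2 4.5]
hatch_hinge top [205.4 258.5] 0.92
hatch_hinge wrist [270.  116.3] 0.57
hatch_hinge scene [197.5 271.1] 0.73
   -> [591.4  42.4  72.7] [1.8 1.4 1.2]
hatch_edge top [241.8 261.8] 0.74
hatch_edge wrist [236.7  37.3] 0.95
hatch_edge scene [181.6 237.1] 0.72
   -> [501.9  34.2 178.3] [6.1 4.  3.1]
key_holder top [251.5 148.2] 0.77
key_holder wrist [172.6 331.4] 0.88
key_holder scene [167.4 202.6] 0.81
   -> [489.2 310.1 -12.5] [8.9 7.3 3.4]
key_grip wrist [194.8 347.1] 0.96
key_grip scene [160.1 201.5] 0.59
   -> [503.8 320.5   8.3] [13.3 13.3]
key wrist [172.8 331. ] 0.68
key scene [161.2 202.4] 0.51
   -> [487.8 299.3  18. ] [1.2 1.2]
```

View pics/wrist1.png

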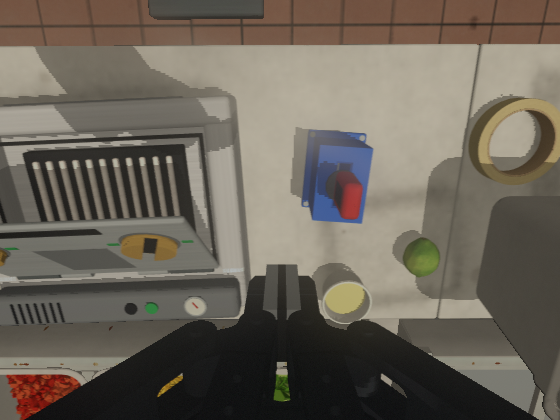

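The wrist view shows the holder at (175,340) with the red key leaning away in perspective, and the raised hatch at left with its edge out at about (237,37). The measured hinge height of 73 mm matches the stated 74.5 mm. Next I close the hatch with the shut fingers.

```bash
python3 -m crank '[[[-0.3,-1,0,0],[-0.3,-1,0,0],[-0.3,-1,0,0],[-0.3,-1,0,0],[0,-1,0,0],[0,-1,0,0],[0,-1,1,0],[0,-0.9,1,0],[0,0,1,0],[0,0,0.8,0],[0,0,0.4,0],[0,0,0,0]]]' 1; python3 -m crank '[[[0.2,0,0.4,0],[0.3,0,0.4,0],[0.3,0,0.4,0],[0,0,0,0]]]'
```

```text
clock: 5.65
eef_pos: [500.4, 43.0, 199.1]
tool_rot: [-3.141, -0.005, -3.141]
force: [-0.0, -0.2, -0.2]
width: -0.1
gripper_force: 0.0
clock: 5.98
eef_pos: [479.5, 43.2, 170.7]
tool_rot: [-3.141, -0.004, -3.14]
force: [-0.9, 0.0, 0.8]
width: 0.3
gripper_force: 0.0
```

```bash
python3 -m crank '[[[0,0,0.4,0],[0,0,0.4,0],[0.2,0,0.4,0],[0.2,0,0.4,0],[0,0,0,0]]]' ; python3 -m crank '[[[0.15,0,0.4,0],[0.1,0,0.4,0],[0.1,0,0.4,0],[0.05,0,0.4,0],[0.05,0,0.4,0],[0,0,0,0]]]'
```

```text
clock: 6.4
eef_pos: [472.1, 43.5, 131.1]
tool_rot: [3.142, -0.0, -3.14]
force: [0.2, -0.1, -0.4]
width: 0.0
gripper_force: 0.0
clock: 6.9
eef_pos: [461.2, 43.5, 81.0]
tool_rot: [-3.142, -0.0, -3.14]
force: [-0.2, -1.0, -0.5]
width: 0.2
gripper_force: 0.0
```

```bash
python3 b.py 2 hatch_edge screw_left_slot screw_right_slot; python3 -c "
import cv2
a=cv2.imread('pics/scene2.png')[130:300,140:360];cv2.imwrite('pics/s2.png',cv2.resize(a,None,fx=2.5,fy=2.5,interpolation=2))"
```

```text
[461.2  43.5  81. ]
hatch_edge wrist [267.7 259.3] 0.66
hatch_edge scene [213.6 221.9] 0.59
   -> [455.2  36.1  85.7] [3.2 3.2]
screw_left_slot top [250.9 149.8] 0.65
screw_left_slot wrist [330.5 444.3] 0.72
   -> [509.1 224.7  38.9] [76.2 76.2]
screw_right_slot top [250.9 294.6] 0.81
screw_right_slot wrist [346.   91.8] 0.7
screw_right_slot scene [234.3 246.7] 0.52
   -> [487.5 -43.2  88. ] [2.9 3.1 1.6]
```

View pics/s2.png

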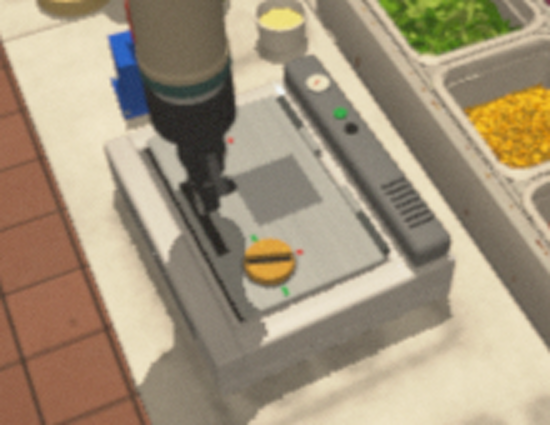

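The scene crop shows the hatch down almost flush, with the fingers on the strip and the right screw visible at about (262,270) of the crop. I'll press a little further, then lift off and measure the screws.

```bash
python3 -m crank '[[[0,0,0.12,0],[0,0,0.12,0],[0,0,0.1,0],[0,0,0,0],[0,0,0,0]]]'; python3 -c "
from cell import ctrl;s=ctrl.read_state();print(s['eef_pos'],s['force'])"
```

```text
clock: 7.92
eef_pos: [461.1, 43.4, 77.4]
tool_rot: [3.141, 0.003, -3.141]
force: [-10.6, -0.7, 62.6]
width: 0.0
gripper_force: 31.4
[461.10293073  43.38040255  77.44942361] [-10.56025129  -0.71915949  62.64429869]
```

```bash
python3 -m crank '[[[0,0,-0.5,0],[0,0,-1,0],[0,0,-1,0],[0,0,-1,0],[0,0,-1,0],[0,0,-1,0],[0,0,-1,0],[0.6,0,-1,0],[0.6,0,-1,0],[0.6,0,0,0],[0,0,0,0],[0,0,0,0]]]' -1;  python3 b.py 3 packer hatch_hinge hatch_edge screw_left_slot screw_right_slot key_holder key_grip
```

```text
clock: 8.92
eef_pos: [415.6, 43.3, 285.3]
tool_rot: [3.142, 0.0, -3.14]
force: [0.6, -1.0, -0.2]
width: 85.2
gripper_force: 0.0
[415.6  43.3 285.3]
packer top [238.7 262.8] 0.85
packer wrist [242.7 275.6] 0.63
packer scene [226.4 249.3] 0.7
   -> [521.5  34.    0.9] [3.4 3.  2.2]
hatch_hinge top [209.4 260.1] 0.69
hatch_hinge wrist [321.7 278.2] 0.79
hatch_hinge scene [197.8 271.3] 0.65
   -> [585.5  38.3  79. ] [4.3 2.6 4. ]
hatch_edge wrist [216.6 273.3] 0.8
hatch_edge scene [220.3 222.3] 0.93
   -> [458.6  35.1  66.3] [3.4 3.4]
screw_left_slot top [253.3 222.7] 0.57
screw_left_slot wrist [243.1 353.1] 0.72
screw_left_slot scene [184.1 219.7] 0.8
   -> [480.1 117.5  99.6] [2.8 2.2 4. ]
screw_right_slot top [252.  294.9] 0.69
screw_right_slot wrist [248.2 197.4] 0.57
screw_right_slot scene [232.8 247.7] 0.51
   -> [486.8 -43.5  91.4] [4.9 1.9 4. ]
key_holder top [250.  152.3] 0.69
key_holder wrist [219.1 482.3] 0.59
key_holder scene [165.9 202.5] 0.61
   -> [489.9 306.1  -7.2] [1.3 2.3 1.8]
key_grip top [248.  137.5] 0.79
key_grip wrist [258.1 547.8] 0.63
key_grip scene [145.3 250.2] 0.73
   -> [543.8 310.8  59.4] [54.2 45.6 96.3]
```

View pics/wrist3.png

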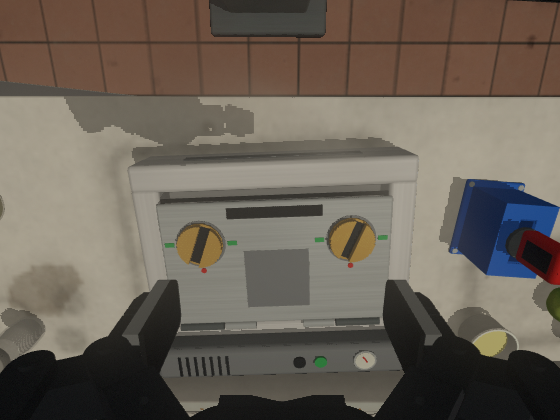

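The view shows both screws at (243,200) and (240,352), with their slots tilted off the red dots. The holder is at (230,500) and the hatch looks flat. I'll now compute exact positions and slot angles.

```bash
cat > scr.py <<'E'
from h import *
import sys
np.set_printoptions(precision=2,suppress=True)
d=shot('wrist',sys.argv[1]);im=d['img'];hsv=cv2.cvtColor(im,cv2.COLOR_RGB2HSV)
m=cv2.inRange(hsv,(10,90,60),(30,255,255));g=cv2.inRange(hsv,(45,100,50),(85,255,255))
m[280:]=0
n,L,st,c=cv2.connectedComponentsWithStats(cv2.morphologyEx(m,cv2.MORPH_CLOSE,np.ones((17,17))))
P=[]
for i in range(1,n):
    if not 900<st[i,4]<6000: continue
    x,y,w,h=st[i,:4]
    if abs(w-h)>15 or abs(c[i][0]-275)>120: continue
    ct=max(cv2.findContours((L==i).astype(np.uint8),0,1)[0],key=len)
    hull=cv2.convexHull(ct); q=np.array([onz(d,(p[0][1],p[0][0]),88)[:2] for p in hull])
    (cx,cy),r=cv2.minEnclosingCircle(q.astype(np.float32)*1)
    e=cv2.fitEllipse(np.array([onz(d,(p[0][1],p[0][0]),88)[:2] for p in ct],np.float32))
    hm=np.zeros_like(m);cv2.fillConvexPoly(hm,hull,1);hm=cv2.erode(hm,np.ones((7,7)))
    ys,xs=np.where((hm>0)&(m==0)&(hsv[:,:,2]<110))
    s=np.array([onz(d,(a,b),85)[:2] for a,b in zip(ys,xs)])
    w,v=np.linalg.eigh(np.cov(s.T)); k=v[:,1]*np.sign(v[0,1])
    print('disc px',c[i].round(1),'circ',cx,cy,r,'ell',e,'slot c',s.mean(0),'ang',np.arctan2(k[1],k[0]),'sd',np.sqrt(w),len(s))
    P.append(e[0])
P=np.array(P)
if len(P)==2:
    a,b=sorted(P.tolist(),key=lambda p:-p[1]);a=np.array(a);b=np.array(b);print('dist',np.linalg.norm(a-b),'yaw',np.arctan2(*(a-b)[[1,0]])-np.pi/2)
n,L,st,c=cv2.connectedComponentsWithStats(g)
for i in range(1,n):
    if st[i,4]>12: print('green',c[i].round(1),st[i,4],onz(d,c[i][::-1],78.5)[:2])
E
python3 scr.py w4.png
```

```text
disc px [351.6 239.5] circ 480.1431884765625 116.9984130859375 25.021408081054688 ell ((479.716552734375, 116.77361297607422), (45.64009475708008, 49.083839416503906), 125.91254425048828) slot c [480.81 117.9 ] ang -0.35210193187505795 sd [ 2.41 11.68] 288
disc px [199.4 245. ] circ 486.1057434082031 -41.108062744140625 25.170692443847656 ell ((486.109375, -40.4463005065918), (46.36815643310547, 48.6588249206543), 54.26045608520508) slot c [486.5  -40.99] ang -0.32706214561790214 sd [ 2.76 11.87] 330
dist 157.34983117886355 yaw 0.04063927005655321
green [381.7 237.3] 32 [480.75 150.44]
green [319.  239.5] 36 [483.35  84.28]
green [232.  242.5] 36 [486.93  -8.01]
green [169.5 244.7] 30 [489.57 -74.69]
green [320.4 361.3] 108 [641.97  91.43]
```

```bash
python3 -m crank '[[[-0.5,1,0,0],[-0.5,1,0,0],[0,1,0,0],[0,1,0,0],[0,1,0,0],[0,1,0,0],[0,1,0,0],[0,1,0,0],[0,1,0,0],[0,1,0,0],[0,0.5,0,0],[0,0,0,0]]]' -1;python3 -m crank '[[[0,0,0,0]]]'
cat > k.py <<'E'
from h import *
import sys
np.set_printoptions(precision=2,suppress=True)
d=shot('wrist',sys.argv[1]);im=d['img'];hsv=cv2.cvtColor(im,cv2.COLOR_RGB2HSV)
print(ctrl.read_state()['eef_pos'])
for t in('key_holder','key_grip','key'):
    for q in ctrl.place_of('wrist',t)[:1]:
        z={'key_holder':0,'key_grip':115,'key':17}[t];print(t,np.array(q['position']),q['confidence'],onz(d,q['position'],z))
def rect(m,z,nm):
    ct=max(cv2.findContours(m,0,1)[0],key=cv2.contourArea)
    p=np.array([onz(d,(a[0][1],a[0][0]),z)[:2] for a in ct],np.float32)
    r=cv2.minAreaRect(p);print(nm,r,len(p));return r
tr=ctrl.trace('wrist','key_holder')
b=cv2.inRange(hsv,(105,120,20),(130,255,255))
v=hsv[:,:,2];print('blue V hist',np.histogram(v[b>0],12))
r=cv2.inRange(hsv,(0,120,40),(8,255,255))|cv2.inRange(hsv,(172,120,40),(180,255,255))
r[:60]=0;print('red V',np.histogram(v[r>0],8))
E
python3 k.py w5.png
```

```text
clock: 11.17
eef_pos: [439.7, 309.1, 285.0]
tool_rot: [3.14, -0.0, -3.136]
force: [0.4, 0.3, -0.3]
width: 85.4
gripper_force: 0.0
clock: 11.25
eef_pos: [440.4, 305.2, 285.0]
tool_rot: [-3.14, -0.001, -3.14]
force: [-0.7, -0.3, 0.8]
width: 85.5
gripper_force: 0.0
[440.67 304.18 285.04]
key_holder [201.5 281.2] 0.76 [489.75 305.75   0.  ]
key_grip [234.2 280.6] 0.75 [486.61 305.41 115.  ]
key [304.9  53.3] 0.7 [629.11   2.89  17.  ]
blue V hist (array([  99,    8,    9,   21,   12,   25,   29,   35,   40,   39,  420,
       1632]), array([ 85.  ,  89.25,  93.5 ,  97.75, 102.  , 106.25, 110.5 , 114.75,
       119.  , 123.25, 127.5 , 131.75, 136.  ]))
red V (array([178,  23,  25,  29,  60,  86, 126, 339]), array([ 76.  ,  84.62,  93.25, 101.88, 110.5 , 119.12, 127.75, 136.38,
       145.  ]))
```

View pics/w5.png

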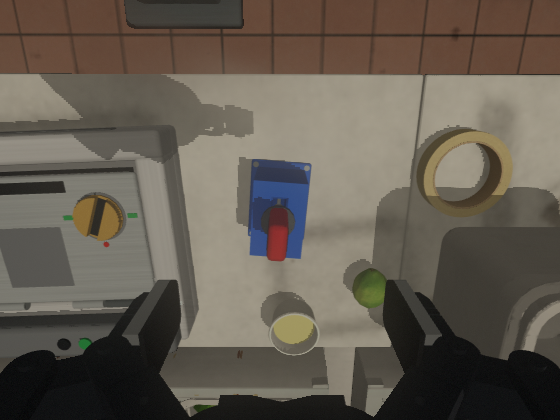

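The wrist view shows the holder at about (215,278), with the key handle upright at (233,279) and the block's long side nearly along world x. Next I fit the block top and handle for yaw, and triangulate the heights.

```bash
cat >> k.py <<'E'
top=((b>0)&(v>=127)).astype(np.uint8); 
n,L,st,c=cv2.connectedComponentsWithStats(top);i=1+np.argmax(st[1:,4]);top=(L==i).astype(np.uint8)
print('top bbox',st[i]); rect(top,75,'top75')
n,L,st,c=cv2.connectedComponentsWithStats(r)
i=1+np.argmax(st[1:,4]); print('red',st[i],c[i]); 
R1=((L==i)).astype(np.uint8)
for a in range(st[i,1],st[i,1]+st[i,3],4):
    x=np.where(R1[a])[0]; print(a,x.min(),x.max(),int(v[a,x].mean()),end=' | ')
print()
for a in range(165,262,8):
    x=np.where(b[a])[0]; x=x[(x>230)&(x<330)]; print(a,x.min(),x.max(),end=' | ')
print()
E
python3 k.py w6.png
python3 - <<'E'
from h import *
E=0
E
cat > m.py <<'E'
from h import *
d=shot('wrist');o=d
E
```

```text
[440.84 304.58 285.48]
key_holder [198.8 281.1] 0.68 [487.14 304.75   0.  ]
key_grip [233.9 276.2] 0.8 [487.18 300.3  115.  ]
key [203.9 276.3] 0.84 [488.44 298.99  17.  ]
blue V hist (array([ 102,    7,    1,   10,   29,    9,   26,   29,   25,   16,  363,
       1731]), array([ 86.  ,  90.17,  94.33,  98.5 , 102.67, 106.83, 111.  , 115.17,
       119.33, 123.5 , 127.67, 131.83, 136.  ]))
red V (array([  1,   0, 181,  40,  42,  70, 148, 407]), array([ 44.  ,  56.62,  69.25,  81.88,  94.5 , 107.12, 119.75, 132.38,
       145.  ]))
top bbox [ 254  180   56   77 1636]
top75 ((487.40484619140625, 302.87921142578125), (55.56386947631836, 82.68211364746094), 85.81647491455078) 264
red [268 207  22  53 865] [278.99 235.64]
207 277 279 76 | 211 273 287 77 | 215 273 288 78 | 219 273 288 78 | 223 273 288 82 | 227 270 288 120 | 231 270 288 133 | 235 270 288 133 | 239 269 288 131 | 243 269 287 132 | 247 269 287 132 | 251 269 287 132 | 255 269 286 135 | 259 272 284 124 | 
165 296 302 | 173 307 310 | 181 254 309 | 189 254 308 | 197 254 308 | 205 253 307 | 213 253 306 | 221 252 305 | 229 250 304 | 237 252 304 | 245 252 302 | 253 251 301 | Traceback (most recent call last):
  File "k.py", line 28, in <module>
    x=np.where(b[a])[0]; x=x[(x>230)&(x<330)]; print(a,x.min(),x.max(),end=' | ')
                                                       ~~~~~^^
    return umr_minimum(a, axis, None, out, keepdims, initial, where)
ValueError: zero-size array to reduction operation minimum which has no identity
```

```bash
python3 -m crank '[[[0,0,0,0.9],[-0.9,0,0.8,0],[-0.97,0,0.8,0],[0,0,0.6,0],[0,0,0,0],[0,0,0,0]]]' -1
cat > m.py <<'E'
from h import *
np.set_printoptions(precision=2,suppress=True)
import sys
d=shot('wrist',sys.argv[1]);hsv=cv2.cvtColor(d['img'],cv2.COLOR_RGB2HSV)
s=ctrl.read_state();print(s['eef_pos'],s['tool_rot'])
for q in ctrl.place_of('wrist','key_grip')[:1]: print('grip',q['position'],q['confidence'],onz(d,q['position'],115))
r=cv2.inRange(hsv,(0,120,85),(8,255,255))|cv2.inRange(hsv,(172,120,85),(180,255,255))
n,L,st,c=cv2.connectedComponentsWithStats(r);i=1+np.argmax(st[1:,4])
m=(L==i).astype(np.uint8);ct=max(cv2.findContours(m,0,1)[0],key=cv2.contourArea)
print(st[i])
for z in(127,137,147):
    p=np.array([onz(d,(a[0][1],a[0][0]),z)[:2] for a in ct],np.float32);print(z,cv2.minAreaRect(p))
b=cv2.inRange(hsv,(105,120,127),(130,255,255))
n,L,st,c=cv2.connectedComponentsWithStats(b);i=1+np.argmax(st[1:,4]);m=(L==i).astype(np.uint8);ct=max(cv2.findContours(m,0,1)[0],key=cv2.contourArea)
for z in(65,75,85):
    p=np.array([onz(d,(a[0][1],a[0][0]),z)[:2] for a in ct],np.float32);print(z,cv2.minAreaRect(p))
E
python3 m.py w7.png; python3 go.py 487.5 303.2 225 3.069
```

```text
clock: 12.25
eef_pos: [486.4, 302.3, 229.7]
tool_rot: [-3.14, -0.002, 3.071]
force: [-0.1, -0.7, 0.1]
width: 85.4
gripper_force: 0.0
[486.66 302.9  230.68] [ 3.14 -0.    3.07]
grip [207.1, 281.4] 0.9 [487.59 303.13 115.  ]
[ 269  192   25   47 1039]
127 ((490.0906982421875, 302.7323913574219), (17.52115821838379, 35.37553787231445), 85.31837463378906)
137 ((486.6090087890625, 303.003173828125), (16.804325103759766, 33.9282341003418), 85.31836700439453)
147 ((483.1273193359375, 303.27392578125), (16.08750343322754, 32.480979919433594), 85.31845092773438)
65 ((490.64752197265625, 320.5426940917969), (89.0436782836914, 30.1575984954834), 5.71155309677124)
75 ((487.8521728515625, 320.17742919921875), (86.13786315917969, 29.173433303833008), 5.711555480957031)
85 ((485.0567626953125, 319.81219482421875), (83.23199462890625, 28.189266204833984), 5.711558818817139)
t 12.35 yaw 3.072 turn units 0.03 shift units [-0.02 -0.    0.25] tilt [ 0.001  0.001 -1.   ] pos [486.9 303.2 231.3]
```

View pics/w7.png

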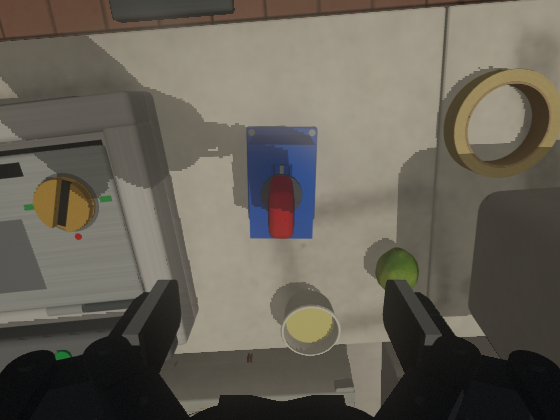

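The view shows the key centred between the fingers in tool y, at (205,281). The handle top fits 34x17 mm at z=137, consistent between both views, so I descend and grasp.

```bash
python3 -m crank '[[[0,0,1,0],[0,0,1,0],[0,0,1,0],[0,0,1,0],[0,0,0.9,0],[0,0,0.5,0],[0,0,0,0],[0,0,0,0]]]' -1; python3 -m crank '[[[0,0,0,0],[0,0,0,0],[0,0,0,0],[0,0,0,0],[0,0,0,0],[0,0,0,0],[0,0,0,0],[0,0,0,0]]]' 1
```

```text
clock: 13.02
eef_pos: [487.2, 303.2, 96.1]
tool_rot: [3.141, 0.0, 3.071]
force: [-0.1, 0.0, -0.5]
width: 85.3
gripper_force: 0.0
clock: 13.68
eef_pos: [487.4, 302.6, 95.7]
tool_rot: [3.141, 0.0, 3.071]
force: [-0.0, -1.2, 6.2]
width: 17.4
gripper_force: 60.8
```

```bash
python3 -m crank '[[[0,0,-0.6,0],[0,0,-1,0],[0,0,-1,0],[0,0,-1,0],[0,0,-1,0],[0,0,-0.5,0],[0,0,0,0.9],[0,0,0,0.9],[0,0,0,0.9],[0,0,0,0.8],[0,0,0,0]]]'; python3 go.py 481.5 118.4 226 2.79
```

```text
clock: 14.6
eef_pos: [486.7, 302.3, 222.2]
tool_rot: [-3.141, -0.001, 2.789]
force: [0.7, -1.2, -1.1]
width: 17.1
gripper_force: 60.1
t 14.6 yaw 2.789 turn units -0.01 shift units [-2.34 -6.98 -0.14] tilt [-0.001 -0.001 -1.   ] pos [486.7 302.3 222.2]
```

```bash
python3 -m crank '[[[-0.34,-1,0,0],[-0.34,-1,0,0],[-0.34,-1,0,0],[-0.33,-1,0,0],[-0.33,-1,0,0],[-0.33,-1,0,0],[-0.33,-0.98,0,0],[0,0,0.7,0],[0,0,0.7,0],[0,0,0,0],[0,0,0,0]]]'; python3 scr.py w8.png;  python3 go.py 481.5 118.4 187 2.79
```

```text
clock: 15.52
eef_pos: [481.3, 118.4, 187.2]
tool_rot: [-3.14, -0.002, 2.792]
force: [-0.3, 0.2, -1.4]
width: 17.6
gripper_force: 60.0
disc px [280.4 208.1] circ 481.08038330078125 118.68435668945312 24.097198486328125 ell ((479.0329895019531, 119.42511749267578), (42.35451889038086, 47.808006286621094), 159.81094360351562) slot c [480.24 119.  ] ang -0.3534001006059983 sd [ 3.12 11.53] 686
green [322.8 193.4] 71 [481.12 151.51]
green [239.2 226. ] 71 [483.83  84.75]
green [131.7 267.9] 65 [487.63  -7.63]
green [ 57.7 296.9] 44 [490.48 -75.88]
green [305.9 385.5] 191 [643.87  83.19]
green [552.3 412.7] 159 [750.   284.15]
t 15.5667 yaw 2.792 turn units 0.03 shift units [ 0.02 -0.02  0.04] tilt [-0.001  0.    -1.   ] pos [482.1 118.8 187.9]
```

View pics/w8.png

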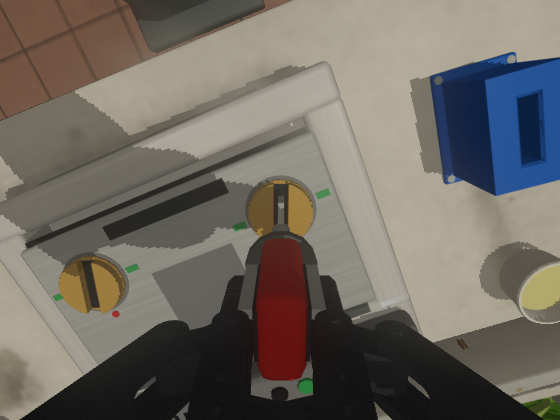

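The image shows the blade hanging directly over the left screw, in line with its slot at (205,281). The right screw is at (285,91), still at its starting angle. I lower the key into the slot.

```bash
python3 -m crank '[[[0,0,0.4,0],[0,0,0.3,0],[0,0,0.2,0],[0,0,0.1,0],[0,0,0,0],[0,0,0,0]]]'
```

```text
clock: 16.07
eef_pos: [482.2, 118.6, 162.9]
tool_rot: [3.142, 0.0, 2.791]
force: [0.2, -0.4, -0.5]
width: 16.9
gripper_force: 60.1
```

```bash
python3 -m crank '[[[0,0,0.06,0],[0,0,0,0.7],[0,0,0,0.9],[0,0,0,0.9],[0,0,0,0.9],[0,0,0,0.9],[0,0,0,0.9],[0,0,0,0.9],[0,0,0,0.9],[0,0,0,0.9],[0,0,0,0.9],[0,0,0,0.9]]]'; python3 -c "
from cell import ctrl;s=ctrl.read_state();print(s['torque'],s['qpos'])"
```

```text
clock: 17.07
eef_pos: [482.4, 118.2, 161.6]
tool_rot: [3.141, 0.001, 2.011]
force: [0.3, -0.6, -2.6]
width: 17.7
gripper_force: 60.1
[-0.31647712 -0.06296565  0.09161784] [-0.48253717  0.52811094  0.26846009  2.0166367  -0.22987859  0.62455295
  0.37895226]
```

```bash
python3 -m crank '[[[0,0,0,0.9],[0,0,0,0.9],[0,0,0,0.9],[0,0,0,0.9],[0,0,0,0.9],[0,0,0,0.9],[0,0,0,0.6],[0,0,0,0]]]'; python3 -c "
from cell import ctrl;s=ctrl.read_state();print(s['torque'],s['qpos'])"
```

```text
clock: 17.73
eef_pos: [482.8, 118.3, 161.6]
tool_rot: [3.14, 0.0, 1.534]
force: [0.7, -0.7, -2.1]
width: 17.3
gripper_force: 60.1
[-0.23259452 -0.25004697  0.00279455] [-0.57716343  0.54685537  0.40982056  2.0187598  -0.35175131  0.64213362
  0.02667247]
```

```bash
python3 -m crank '[[[0,0,0,0.6],[0,0,0,0.5],[0,0,0,0]]]'; python3 -c "
from cell import ctrl;s=ctrl.read_state();print(s['torque'])"; python3 -m crank '[[[0,0,0,0.5],[0,0,0,0.4],[0,0,0,0]]]'; python3 -c "
from cell import ctrl;s=ctrl.read_state();print(s['torque'])
from h import *
for n in('top','scene'): shot(n,n+'9.png')
a=cv2.imread('pics/top9.png')[210:300,190:330];b=cv2.imread('pics/scene9.png')[150:260,190:290]
cv2.imwrite('pics/ts9.png',np.hstack([cv2.resize(a,(400,257)),cv2.resize(b,(234,257))]))"
```

```text
clock: 17.98
eef_pos: [482.9, 118.3, 161.6]
tool_rot: [3.14, 0.0, 1.447]
force: [1.1, -0.2, -1.1]
width: 17.5
gripper_force: 60.1
[-0.28249652 -0.40878436  0.02186997]
clock: 18.23
eef_pos: [482.9, 118.4, 161.6]
tool_rot: [3.14, 0.0, 1.376]
force: [2.6, -1.9, -1.2]
width: 17.3
gripper_force: 60.2
[-0.60120581 -0.61463554  0.37628618]
```

```bash
python3 -m crank '[[[0,0,0,0.5],[0,0,0,0.3],[0,0,0,0]]]'; python3 -c "
from cell import ctrl;s=ctrl.read_state();print(s['torque'])"
```

```text
clock: 18.58
eef_pos: [482.9, 118.4, 161.6]
tool_rot: [3.14, 0.0, 1.313]
force: [2.9, -3.1, -0.4]
width: 17.4
gripper_force: 61.5
[-0.80057198 -0.88036496  1.02599414]
```

```bash
python3 -m crank '[[[0,0,0,-0.9],[0,0,0,-0.9],[0,0,0,-0.6],[0,0,-0.2,0],[0,0,-0.5,0],[0,0,-0.8,0],[0,0,-0.3,0],[0,0,0,0],[0,0,0,0]]]'; python3 scr.py w9.png
```

```text
clock: 19.33
eef_pos: [481.5, 119.0, 206.3]
tool_rot: [-3.141, -0.001, 1.502]
force: [-0.6, -0.0, -2.3]
width: 17.3
gripper_force: 60.1
disc px [282.8 203. ] circ 482.57000732421875 119.57144927978516 24.138917922973633 ell ((482.56829833984375, 120.16860961914062), (46.073570251464844, 46.562767028808594), 84.69335174560547) slot c [482.47 120.61] ang -1.5479620022788532 sd [ 3.19 12.77] 547
green [277.8 161.2] 65 [480.89 151.35]
green [473.4 235.3] 274 [635.62  79.7 ]
green [304.6 394.3] 19 [490.45 -76.3 ]
```

View pics/w9.png

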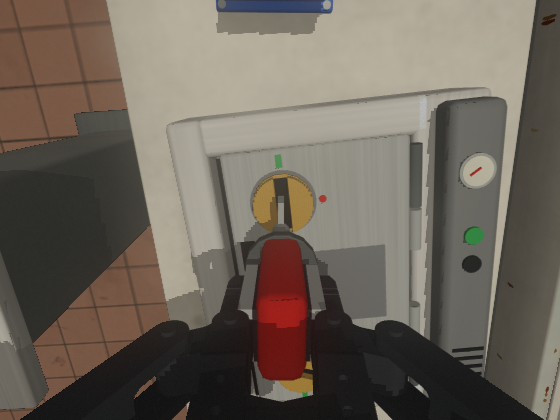

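The slot now lines up with the green mark at (161,278), at a screw angle of about 1.58, so the left screw is done. Now the right one.

```bash
python3 -m crank '[[[0,0,0,-0.95],[0,0,0,-0.95],[0,0,0,-0.95],[0,0,0,-0.95],[0,0,0,-0.95],[0,0,0,-0.95],[0,0,0,-0.95],[0,0,0,-0.95],[0,0,0,-0.95],[0,0,0,-0.95],[0,0,0,-0.95],[0,0,0,-0.95]]]'; python3 -m crank '[[[0,0,0,-0.95],[0,0,0,-0.95],[0,0,0,-0.95],[0,0,0,-0.95],[0,0,0,-0.95],[0,0,0,-0.2],[0,0,0,0],[0,0,0,0]]]'; python3 go.py 488.6 -41.9 187 2.81
```

```text
clock: 20.38
eef_pos: [481.1, 118.5, 205.1]
tool_rot: [-3.14, -0.002, 2.418]
force: [0.7, 0.1, -1.8]
width: 17.1
gripper_force: 60.1
clock: 21.05
eef_pos: [481.6, 118.4, 205.7]
tool_rot: [-3.141, -0.001, 2.809]
force: [0.5, -0.3, -0.9]
width: 17.4
gripper_force: 60.1
t 21.05 yaw 2.809 turn units -0.02 shift units [-2.35 -5.97  0.75] tilt [-0.001 -0.    -1.   ] pos [481.6 118.4 205.7]
```

```bash
python3 -m crank '[[[-0.39,-1,0,0],[-0.39,-1,0,0],[-0.39,-1,0,0],[-0.39,-1,0,0],[-0.39,-1,0,0],[-0.4,-0.97,0,0],[0,0,0.4,0],[0,0,0.35,0],[0,0,0,0],[0,0,0,0]]]'; python3 scr.py w10.png;  python3 go.py 488.6 -41.9 162 2.81
```

```text
clock: 21.88
eef_pos: [488.5, -40.5, 186.8]
tool_rot: [3.142, -0.002, 2.812]
force: [0.0, 0.5, -1.7]
width: 17.1
gripper_force: 60.1
disc px [278.2 207.5] circ 487.390625 -41.34357833862305 24.29033851623535 ell ((485.20819091796875, -40.61526870727539), (42.30080032348633, 47.96110153198242), 165.35516357421875) slot c [486.71 -40.84] ang -0.31181916517362723 sd [ 3.11 11.25] 690
green [543.6 111.6] 107 [480.93 150.63]
green [446.4 147.5] 91 [483.68  84.01]
green [321.1 193.8] 78 [487.49  -8.43]
green [237.  224.9] 67 [490.29 -75.13]
green [498.3 325.5] 266 [643.34  97.51]
t 21.9333 yaw 2.812 turn units 0.03 shift units [-0.01 -0.06  1.01] tilt [-0.001  0.001 -1.   ] pos [489.  -40.4 187.3]
```

View pics/w10.png

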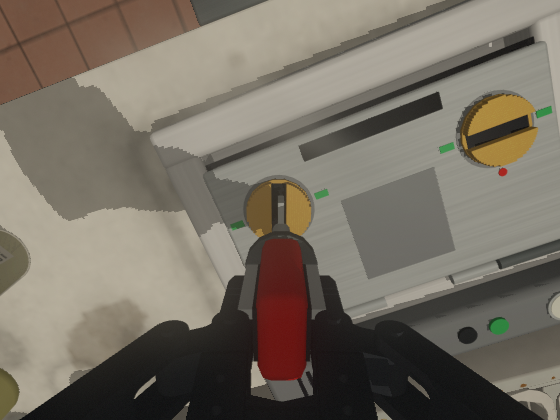

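The image shows the left slot pointing at its green marks, and the key in line over the right screw's slot at (205,280). I lower it and turn.

```bash
python3 -m crank '[[[0,-0.04,0.4,0],[0,0,0.3,0],[0,0,0.2,0],[0,0,0.1,0],[0,0,0.04,0],[0,0,0,0]]]'; python3 -m crank '[[[0,0,0,0],[0,0,0,0.7],[0,0,0,0.9],[0,0,0,0.9],[0,0,0,0.9],[0,0,0,0.9],[0,0,0,0.9],[0,0,0,0.9],[0,0,0,0.9],[0,0,0,0.9],[0,0,0,0.9],[0,0,0,0.9]]]'; python3 -m crank '[[[0,0,0,0.9],[0,0,0,0.9],[0,0,0,0.9],[0,0,0,0.9],[0,0,0,0.9],[0,0,0,0.9],[0,0,0,0.8],[0,0,0,0.6],[0,0,0,0.5],[0,0,0,0]]]'; python3 -c "
from cell import ctrl;s=ctrl.read_state();print(s['torque'])"
```

```text
clock: 22.43
eef_pos: [488.9, -42.5, 161.4]
tool_rot: [-3.142, -0.0, 2.811]
force: [-0.1, 0.0, -2.1]
width: 17.2
gripper_force: 60.2
clock: 23.43
eef_pos: [489.5, -42.7, 162.0]
tool_rot: [3.14, 0.001, 2.032]
force: [0.9, 0.6, -1.8]
width: 17.4
gripper_force: 60.0
clock: 24.27
eef_pos: [489.6, -42.9, 162.0]
tool_rot: [3.14, 0.0, 1.45]
force: [1.2, -0.5, -1.4]
width: 17.2
gripper_force: 60.1
[-0.26391794 -0.21050328  0.02813646]
```

```bash
python3 -m crank '[[[0,0,0,0.5],[0,0,0,0.4],[0,0,0,0.4],[0,0,0,0.3],[0,0,0,0]]]'; python3 -c "
from cell import ctrl;s=ctrl.read_state();print(s['torque'])"
```

```text
clock: 24.68
eef_pos: [489.6, -43.0, 161.9]
tool_rot: [3.14, 0.001, 1.324]
force: [1.7, -2.2, 1.0]
width: 17.5
gripper_force: 61.1
[-0.55569667 -0.3743318   0.87634966]
```

```bash
python3 -m crank '[[[0,0,0,-0.9],[0,0,0,-0.9],[0,0,0,-0.5],[0,0,-0.2,0],[0,0,-0.5,0],[0,0,-0.9,0],[0,0,-1,0],[0,0,-0.2,0],[0,0,0,0],[0,0,0,0]]]'; python3 scr.py w11.png
```

```text
clock: 25.52
eef_pos: [488.2, -42.1, 231.2]
tool_rot: [-3.141, -0.001, 1.506]
force: [-0.4, 0.4, -1.9]
width: 17.5
gripper_force: 60.3
disc px [282.4 193.2] circ 488.9586486816406 -40.390655517578125 24.044631958007812 ell ((489.0055236816406, -40.214691162109375), (46.11613082885742, 46.94218444824219), 168.02552795410156) slot c [489.18 -37.78] ang -1.4732322221171352 sd [ 2.69 11.1 ] 473
green [469.    6.4] 286 [633.71  90.16]
green [264.7  30.3] 81 [483.76  84.12]
green [278.2 154. ] 56 [487.58  -8.55]
```

```bash
python3 -m crank '[[[0,0,0,-0.95],[0,0,0,-0.95],[0,0,0,-0.95],[0,0,0,-0.95],[0,0,0,-0.95],[0,0,0,-0.95],[0,0,0,-0.95],[0,0,0,-0.95],[0,0,0,-0.95],[0,0,0,-0.95],[0,0,0,-0.95],[0,0,0,-0.95]]]'; python3 -m crank '[[[0,0,0,-0.95],[0,0,0,-0.95],[0,0,0,-0.95],[0,0,0,-0.95],[0,0,0,-0.95],[0,0,0,-0.95],[0,0,0,-0.95],[0,0,0,-0.95],[0,0,0,-0.55],[0,0,0,0],[0,0,0,0]]]'; python3 go.py 425 70 231 3.071
```

```text
clock: 26.57
eef_pos: [487.7, -42.4, 230.0]
tool_rot: [-3.14, -0.003, 2.422]
force: [0.2, -0.4, -1.7]
width: 17.2
gripper_force: 60.1
clock: 27.48
eef_pos: [488.0, -42.6, 230.4]
tool_rot: [3.141, -0.003, 3.069]
force: [0.4, 0.1, -0.5]
width: 17.7
gripper_force: 60.1
t 27.4833 yaw 3.069 turn units -0.03 shift units [ 2.83  4.31 -0.01] tilt [-0.003  0.001 -1.   ] pos [488.  -42.6 230.4]
```

```bash
python3 -m crank '[[[0.7,0.9,0,0],[0.7,0.9,0,0],[0.7,0.9,0,0],[0.7,0.8,0,0],[0,0.8,0,0],[0,0,0,0],[0,0,0,0]]]';  python3 scr.py w12.png; python3 go.py 487.3 302.9 231 3.071
```

```text
clock: 28.07
eef_pos: [426.4, 70.6, 231.3]
tool_rot: [3.141, -0.0, 3.073]
force: [0.7, -0.3, -1.8]
width: 17.5
gripper_force: 60.1
disc px [337.5 249.2] circ 480.21820068359375 116.21919250488281 25.18793296813965 ell ((479.818115234375, 117.21821594238281), (43.682899475097656, 50.3543701171875), 102.08826446533203) slot c [481.74 118.16] ang -1.5351195953729908 sd [ 2.05 11.09] 315
green [373.2 243.8] 46 [480.53 150.65]
green [198.6 261.3] 46 [486.97  -8.41]
green [126.9 268.6] 44 [489.82 -75.31]
green [309.2 390.4] 67 [643.63  85.84]
t 28.1167 yaw 3.071 turn units -0.0 shift units [-1.77  9.48  0.01] tilt [-0.001 -0.    -1.   ] pos [426.5  69.5 231.3]
```

View pics/w12.png

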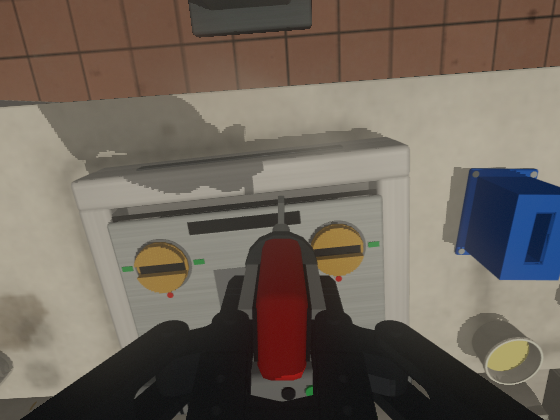

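Both slots point at their green marks, at (268,162) and (250,338), and the key still sits straight in the grip. I return it to the holder.

```bash
python3 -m crank '[[[-0.3,1,0,0],[-0.3,1,0,0],[-0.3,1,0,0],[-0.3,1,0,0],[-0.3,1,0,0],[-0.27,1,0,0],[0,1,0,0],[0,1,0,0],[0,1,0,0],[0,0.48,0,0],[0,0,0,0],[0,0,0,0]]]';python3 go.py 487.3 302.9 96 3.071
```

```text
clock: 29.12
eef_pos: [487.7, 301.3, 231.0]
tool_rot: [-3.14, -0.001, 3.07]
force: [0.1, -0.4, -1.7]
width: 17.5
gripper_force: 60.2
t 29.1167 yaw 3.07 turn units -0.01 shift units [0.02 0.07 5.4 ] tilt [-0.001 -0.002 -1.   ] pos [487.7 301.3 231. ]
```

```bash
python3 -m crank '[[[0,0,1,0],[0,0,1,0],[0,0,0.4,0],[0,0,0.3,0],[0,0,0.3,0],[0,0,0,0]]]'; python3 go.py 487.3 302.9 96 3.071
```

```text
clock: 29.62
eef_pos: [487.5, 301.8, 155.9]
tool_rot: [-3.14, -0.001, 3.07]
force: [-0.2, -0.4, -1.8]
width: 17.3
gripper_force: 60.1
t 29.6167 yaw 3.07 turn units -0.02 shift units [0.01 0.05 2.39] tilt [-0.001 -0.001 -1.   ] pos [487.5 301.8 155.9]
```

```bash
python3 -m crank '[[[0,0.04,0.3,0],[0,0,0.3,0],[0,0,0.3,0],[0,0,0,0]]]'; python3 -m crank '[[[0,0,0.4,0],[0,0,0.4,0],[0,0,0.4,0],[0,0,0.2,0],[0,0,0.05,0],[0,0,0,0],[0,0,0,0]]]'
```

```text
clock: 29.95
eef_pos: [487.2, 303.4, 133.2]
tool_rot: [-3.141, -0.001, 3.071]
force: [-0.3, 0.1, -1.5]
width: 17.3
gripper_force: 60.7
clock: 30.53
eef_pos: [487.1, 303.4, 97.4]
tool_rot: [-3.141, -0.001, 3.071]
force: [-1.5, -2.1, -2.1]
width: 17.5
gripper_force: 60.5
```

```bash
python3 -m crank '[[[0,0,0.04,0],[0,0,0.03,0],[0,0,0,0],[0,0,0,0]]]'; python3 -m crank '[[[0,0,0,0],[0,0,0,0],[0,0,0,0],[0,0,0,0],[0,0,0,0],[0,0,0,0],[0,0,0,0],[0,0,0,0]]]' -1;  python3 -m crank '[[[0,0,-0.3,0],[0,0,-1,0],[0,0,-1,0],[0,0,-1,0],[0,0,-1,0],[0,0,-1,0],[0,0,0,0],[0,0,0,0],[0,0,0,0]]]'; python3 m.py w13.png; python3 b.py 14 key_grip key screw_right_slot
```

```text
clock: 30.87
eef_pos: [487.7, 303.4, 96.3]
tool_rot: [-3.141, 0.0, 3.071]
force: [-0.9, -3.0, -0.7]
width: 17.2
gripper_force: 60.8
clock: 31.53
eef_pos: [487.6, 303.9, 96.1]
tool_rot: [3.141, 0.0, 3.071]
force: [0.6, 0.4, 1.2]
width: 85.3
gripper_force: 0.0
clock: 32.28
eef_pos: [487.2, 303.5, 228.4]
tool_rot: [-3.141, -0.001, 3.071]
force: [0.3, -0.5, -0.5]
width: 85.7
gripper_force: 0.0
[486.89 303.41 227.78] [-3.14 -0.    3.07]
grip [204.4, 282.0] 0.97 [486.13 305.15 115.  ]
[ 269  192   24   46 1037]
127 ((490.2481689453125, 303.7444152832031), (16.867572784423828, 34.37962341308594), 85.96070861816406)
137 ((486.76409912109375, 304.0237731933594), (16.173585891723633, 32.965030670166016), 85.96075439453125)
147 ((483.27996826171875, 304.3030090332031), (15.479541778564453, 31.55046844482422), 85.96170043945312)
65 ((489.7304992675781, 320.68994140625), (89.8312759399414, 31.71017837524414), 8.520332336425781)
75 ((486.97149658203125, 320.3570556640625), (86.8863525390625, 30.670625686645508), 8.520333290100098)
85 ((484.2125244140625, 320.0241394042969), (83.94142150878906, 29.631084442138672), 8.520329475402832)
[486.8 303.3 227.5]
key_grip top [248.1 137.6] 0.53
key_grip wrist [205.1 284.5] 0.96
key_grip scene [135.6 197. ] 0.77
   -> [488.2 306.4 109.7] [0.5 0.5 1. ]
key top [251.4 150.1] 0.67
key wrist [178.1 280.1] 0.77
key scene [162.3 201.4] 0.85
   -> [487.  304.1  12.8] [3.  2.7 1.7]
screw_right_slot top [250.9 295.6] 0.6
screw_right_slot scene [231.9 245.2] 0.52
   -> [484.2 -45.3  99.7] [0.3 0.3]
```

View pics/w13.png

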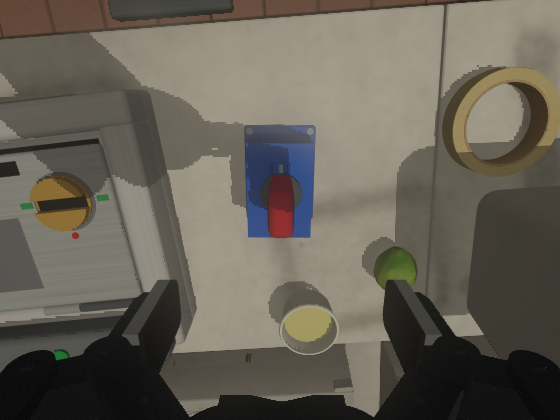

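The key stands upright in the holder at (205,281), in the same place as at the start. The gripper is open and clear, so I hand in.

```bash
python3 -c "
from cell import ctrl;print(ctrl.finish_job())"
```

```text
the job is handed in; nothing more can be done
None
```

I pressed the hatch shut, turned both screws to their stops so the slots point at the green marks, and stood the key back in its holder and released it; I handed the job in at about 32 s, and no verdict came back.

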